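# Turn the coffee-bar carousel to the small milk pitcher

## Robot

A 7-joint arm with a two-finger parallel gripper is mounted at the origin on the work surface. World frame = base frame: x ahead of the robot, y to its left, z up, the work surface at z = 0. Lengths are in m, angles in rad, forces in N, time in s.
With the tool pointing down it reaches from about 0.425 to 0.875 m from the base axis. Payload 9.9 kg.
Tool frame: the origin (TCP) lies between the finger pads; the fingertips stand 19 mm ahead of it and the grasp point (between the pads) is the TCP; z points along the fingers, y is the line along which they close (so a half turn about z gives the same grasp; the last joint's range is limited). The gripper opens to 85 mm and grips with 20 to 120 N. Pads are 22 mm wide; open, the fingers measure 114 mm over their backs; the gripper's body (76 mm by 85 mm) begins 54 mm behind the grasp point. The pads swing forward as they close: fully open they stand 13 mm farther back than shut.
Start: joints at [1.117, 0.576, 0.025, 1.437, -0.015, 1.129, -0.057], TCP at [0.244, -0.629, 0.25] pointing down, gripper open.
Joint ranges: [-2.76, 2.76], [-0.34, 2.15], [-1.52, 1.57], [0.19, 2.46], [-1.09, 4.23], [0.17, 1.99], [-2.82, 2.82]. Speed limits (rad/s): [2.22, 2.22, 3.01, 3.01, 3.14, 3.14, 3.14].

## Interface

Orientations are given as [roll, pitch, yaw] about the fixed x, y, z axes, in that order (R = Rz(yaw) Ry(pitch) Rx(roll)).
In Python, from plant import bot gives the robot as it stands.
- The arm moves only by the tool jog_arm, never from a script. Its argument "deltas" is a list of rows, each an object with "jaw": the closure, from -1 (fully open) to 1 (shut); "offset": the shift along the tool's x, y, z in cm, a list of three; "angular": the turn, a rotation vector about the tool's x, y, z in degrees, a list of three. In form: [{"jaw": jaw, "offset": [dx, dy, dz], "angular": [wx, wy, wz]}, ...]. A call has 1 to 5 rows; each row shifts and turns the commanded pose from where the row before left it, along the tool's axes as they then stand; what a row does not reach is not made up. A row lasts 1/8 s, in which the tool goes at most 62.5 mm and 10.7 degrees, less where a joint would pass 70% of its speed; a pose out of reach is approached as far as the arm can. A call is refused whole if a number of a shift passes 6.25 or a number of a turn 10.7, either way. A call with a gripper value outside its range is refused whole. The fingers move at their own pace and stop on an object; the grip force is fixed at half the most. Time passes only in rows, so rows that do not move let the fingers close. It gives the time, the measured TCP pose, the force, the opening and the grip force at its end, in the units of the state.
- bot.observe(): the state, without advancing time (a new reading comes with each control period).
- bot.snapshot(name): name is "side" or "top"; returns a dict with "img" (384x512x3 uint8, red, green, blue), "intrinsics" (3x3 intrinsics, pixels), "cam_to_world" (4x4, takes a point from camera to world coordinates). Camera axes: x right, y up, looking along -z (the intrinsics and any distortion apply to the point x, -y, -z); pixel columns grow to the right and rows downward; lengths in m; the calibration is good to about 2 mm. A picture is of the moment at which its call begins. There is no depth.
- bot.sign_off(): hands the job in; it is judged then, once.
The state is a dict: "time": time; "joint_pos": joint angles; "qd": joint speeds; "joint_efforts": joint torques, N m; "eef_pos": TCP position; "tool_rot": TCP orientation; "wrist_force": force on the tool from outside, world axes, zero at the start; "ft_torque": the same for the moment, N m; "opening": opening from 0.0 (shut) to 1.0 (fully open); "gripper_force": force on a finger pad.
Only numpy, scipy, OpenCV 4.12 (cv2) and the standard library are available. Lean on these libraries where they do the work, as an engineer would, in place of code of your own. Each camera call takes 0.05 s, during which the arm holds its last target. There are 200 camera calls.

## Task

Turn the round carousel by pushing its rim, where the upright knobs give a hold, until the smaller of the two steel milk pitchers stands at the front: on the side of the wooden ledge that carries the cup, in line with the middle of the ledge. Turn it gently, without touching the things that stand on it and without lifting or upsetting anything, and leave the cup, tamper, bowl and saucer where they are.

Things in the scene. Friction and masses are not known exactly. Their poses are not given: they have to be found in the camera images.
- base: Fixed black round foot of the carousel under its disc, 110 mm radius, 12 mm high. Origin on the turning axis at counter height; z up. It cannot move; its place changes from start to start and its yaw means nothing.
- ledge: Fixed dark wooden front ledge, 100 mm wide, 12 mm high, that sticks out from under the disc along its own -x direction and ends 285 mm from the turning axis. Origin on the turning axis at counter height. It marks the front and cannot move; its direction changes from start to start, roughly towards the robot's left, somewhat ahead (45 to 100 degrees from straight ahead).
- front (a point): The point to which the small pitcher should be brought: fixed to the ledge, 75 mm from the turning axis straight towards the ledge, at the height of the disc's top (36 mm above the counter). Nothing is drawn there.
- carousel (a joint): Angle of the disc on its base in rad, from an arbitrary zero, growing counter-clockwise seen from above, no stops in practice (several turns either way). Turns lightly (about 1 N at the knobs) and stops almost at once when no longer pushed; it stays where it is left.
- knob (a point): Top of one of the six identical upright steel knobs on the rim of the dark wooden disc. Knobs: 12 mm thick, 36 mm tall, standing 145 mm from the turning axis, every 60 degrees, from 34 mm to 70 mm above the counter. The disc has 155 mm radius, its underside 22 mm and its rim's top 34 mm above the counter, with a round rubber mat (122 mm radius) on it, its top at 36 mm.
- small_pitcher: The smaller of two steel milk pitchers, loose on the carousel's mat about 75 mm from the axis: 46 mm diameter, 46 mm tall, with a side handle along its own +y reaching 42 mm from its axis. Origin at the centre of its underside. Rides round with the disc.
- large_pitcher: The larger steel milk pitcher, same shape, 62 mm diameter, 66 mm tall, handle along its own +y reaching 50 mm from its axis; loose on the carousel about 75 mm from the axis. Origin at the centre of its underside.
- sugar_bowl: White lidded sugar bowl, 62 mm diameter, 59 mm tall, loose on the carousel about 75 mm from the axis. Origin at the centre of its underside.
- bean_jar: Amber jar with a steel cap, 56 mm diameter, 64 mm tall, loose on the carousel about 75 mm from the axis. Origin at the centre of its underside.
- cup: White handleless coffee cup, 68 mm diameter at the rim, 52 mm tall, standing loose on the front ledge about 240 mm from the turning axis. Origin at the centre of its underside. Leave it there.
- tamper: Steel tamper, 58 mm diameter, 84 mm tall, loose on the counter, right side. Origin at the centre of its underside. Not needed.
- bowl: White bowl, 104 mm diameter, 50 mm tall, loose on the counter, left side. Origin at the centre of its underside. Not needed.
- saucer: White saucer, 140 mm diameter, 16 mm tall, loose on the counter, right side. Origin at the centre of its underside. Not needed.

How it is judged:
By the outcome, as a careful person would: the job done as asked, in the order asked, and still so for the second after the job is handed in, with the robot touching nothing.
It also fails if it takes over 51 s, if anything falls off the work surface, if the arm or the gripper's body presses on something with over 40 N, if the wrist force passes 120 N, or if a joint passes its speed limit or range.

## Working session

There is one attempt and no reset: what is moved stays moved. The work goes in short steps, Python scripts to look and compute and a tool call to move; the robot and the scene stay as the last step left them, time stands still between calls to the robot, and variables do not carry over. Pictures are saved under pics/ and viewed, at most 10 in all, crops included, and the job is handed in when it is done.

Besides the shell and the picture viewer there is one more tool, called after "Call:" as name([rows], argument=value, ...), one row to a line, values as JSON. jog_arm: Moves the arm, as the interface text tells. Its arguments: {"type":"object","properties":{"deltas":{"type":"array"}},"required":["deltas"]}

```bash
mkdir -p pics; python3 - <<'E'
from plant import bot
import cv2
o=bot.observe();print({k:o[k] for k in('time','eef_pos','tool_rot','opening')})
for n in('top','side'):
    s=bot.snapshot(n);cv2.imwrite(f'pics/{n}0.png',s['img'][:,:,::-1]);print(s['intrinsics'],s['cam_to_world'])
E
```

```text
{'time': 0.0, 'eef_pos': array([ 0.24382845, -0.62895597,  0.24945153]), 'tool_rot': array([-3.13992193e+00,  7.12171728e-05,  3.69841794e-01]), 'opening': 0.9960023466234321}
[[493.79599889   0.         263.15762305]
 [  0.         493.79599889 194.90106884]
 [  0.           0.           1.        ]] [[ 4.28183580e-03  9.87343806e-01 -1.58536668e-01  2.33297101e-01]
 [-9.99976914e-01  5.06409099e-03  4.53057285e-03  4.78950843e-04]
 [ 5.27607715e-03  1.58513609e-01  9.87342696e-01  1.75040969e+00]
 [ 0.00000000e+00  0.00000000e+00  0.00000000e+00  1.00000000e+00]]
[[366.11345062   0.         258.47283279]
 [  0.         366.11345062 189.75819286]
 [  0.           0.           1.        ]] [[-0.88691111  0.25075352 -0.38795793  0.03192795]
 [-0.46191054 -0.47190288  0.7509636   0.92967731]
 [ 0.00522831  0.84523982  0.5343616   0.76202851]
 [ 0.          0.          0.          1.        ]]
```

View pics/top0.png

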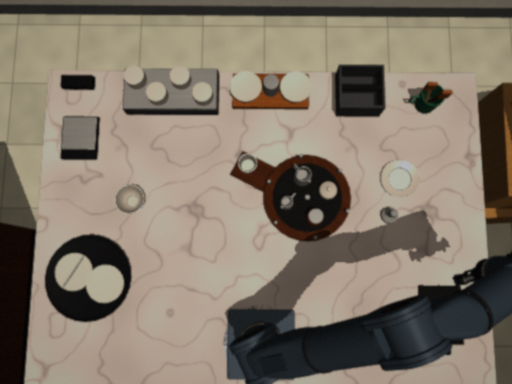

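View pics/side0.png

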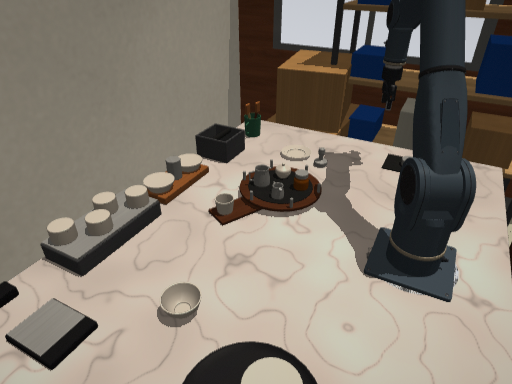

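The top view shows the disc centre near (307,197), the ledge with the cup at (247,163), the small pitcher near (288,202), the large pitcher near (303,175), and the jar and sugar bowl on the right. The side view agrees. Next I'll enlarge the disc and calculate positions.

```bash
cat > h.py <<'E'
from plant import bot
import cv2, numpy as np
def ray(s,p,z):
    K,T=s['intrinsics'],s['cam_to_world']
    d=np.linalg.solve(K,[p[0],p[1],1.]);d=T[:3,:3]@[d[0],-d[1],-d[2]];c=T[:3,3]
    return (c+d*(z-c[2])/d[2])
def proj(s,P):
    K,T=s['intrinsics'],s['cam_to_world']
    q=T[:3,:3].T@(np.asarray(P,float)-T[:3,3]);u=K@[q[0],-q[1],-q[2]];return u[:2]/u[2]
def crop(s,name,x0=215,y0=135,w=150,h=112,k=5):
    cv2.imwrite('pics/'+name,cv2.resize(s['img'][y0:y0+h,x0:x0+w,::-1],None,fx=k,fy=k,interpolation=cv2.INTER_CUBIC))
E
python3 - <<'E'
from h import *
s=bot.snapshot('top');crop(s,'c0.png')
im=s['img'];hsv=cv2.cvtColor(im,cv2.COLOR_RGB2HSV)
# red-brown wood
m=cv2.inRange(hsv,(0,100,20),(15,255,160))|cv2.inRange(hsv,(170,100,20),(180,255,160))
m[:,:215]=0;m[:,365:]=0;m[:140]=0;m[250:]=0
print(hsv[238,300],hsv[165,265],hsv[197,320])
c=max(cv2.findContours(m,cv2.RETR_EXTERNAL,cv2.CHAIN_APPROX_NONE)[0],key=cv2.contourArea)[:,0]
P=np.array([ray(s,p,.034)[:2] for p in c])
from scipy.optimize import least_squares
f=lambda q:np.hypot(*(P-q[:2]).T)-.155
q=least_squares(f,[*ray(s,(307,197),.034)[:2]],loss='soft_l1',f_scale=.003).x
print('axis',q,'in',(abs(f(q))<.006).mean(),len(c))
PL=np.array([ray(s,p,.012)[:2] for p in c])-q
r=np.hypot(*PL.T);far=PL[r>.19];end=far[np.hypot(*far.T)>.27]
# ledge sides: pca-based rectangle
rect=cv2.minAreaRect((far*1000).astype(np.float32));print('rect mm',rect,cv2.boxPoints(rect),len(far))
E
```

```text
[ 10 196  61] [  9 202  63] [10 38 20]
axis [ 0.50575783 -0.15171064] in 0.4110429447852761 326
rect mm ((104.92293548583984, 204.3326416015625), (84.09190368652344, 93.69895935058594), 62.214073181152344) [[ 43.874878 188.97458 ]
 [126.76992  145.29498 ]
 [165.971    219.6907  ]
 [ 83.07595  263.3703  ]] 71
```

View pics/c0.png

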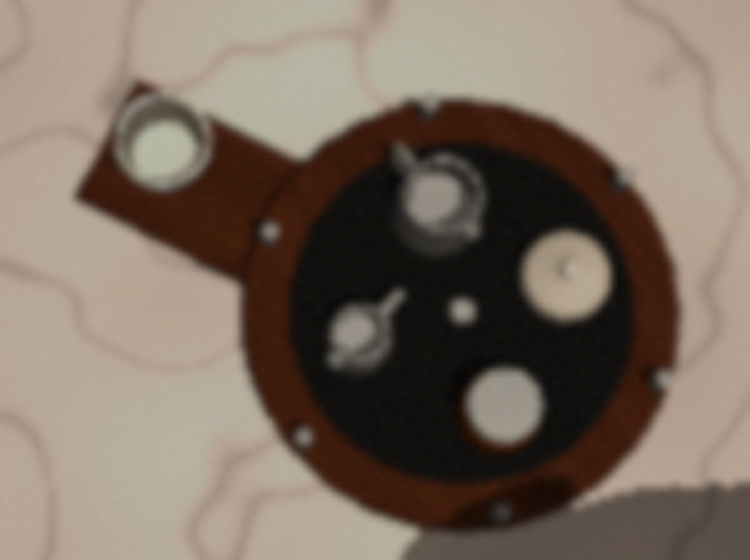

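The crop (5x, origin 215,135) shows six knobs at (430,103), (625,178), (662,378), (501,511), (303,436), (269,231). The hub is at (462,311), the small pitcher's rim at about (361,333), and the ledge end corners at (140,82) and (78,196).

```bash
python3 - <<'E'
from h import *
from scipy.optimize import least_squares
s=bot.snapshot('top')
full=lambda p:(215+(p[0]+.5)/5-.5,135+(p[1]+.5)/5-.5)
R=lambda p,z:ray(s,full(p),z)[:2]
K=np.array([R(p,.07) for p in[(430,103),(625,178),(662,378),(501,511),(303,436),(269,231)]])
a=least_squares(lambda q:np.hypot(*(K-q).T)-.145,[.5,-.15]).x
ang=lambda v:np.degrees(np.arctan2(v[1],v[0]))
print('axis',a,K.mean(0),'r',np.hypot(*(K-a).T),'ang',[ang(k-a) for k in K]);print(K)
im=s['img'][135:247,215:365]
rim=[(242,313),(678,313),(462,97),(462,530)]
print('rim',[ (R(p,.034)-a).round(4) for p in rim],'hub',[(R((462,311),z)-a).round(4) for z in(.036,.06)])
C=[R(p,.012)-a for p in[(140,82),(78,196),(303,160),(240,280)]]
e=(C[0]+C[1])/2
print('ledge',np.hypot(*(C[0]-C[1])),'end mid',e,np.hypot(*e),ang(e),'sides',ang(C[0]-C[2]),ang(C[1]-C[3]))
for z,p in((.082,(361,333)),(.04,(357,331))):
  v=R(p,z)-a;print('small',v,np.hypot(*v),ang(v))
v=R((440,195),.1)-a;print('large',np.hypot(*v),ang(v))
v=R((163,142),.05)-a;print('cup',v+a,np.hypot(*v),ang(v))
E
```

```text
axis [ 0.5018084  -0.16005209] [ 0.50161291 -0.16048006] r [0.14422496 0.14396938 0.14430286 0.14409081 0.14410725 0.14414834] ang [np.float64(9.026947889800706), np.float64(-51.47592341727229), np.float64(-110.44331293007039), np.float64(-170.614762791928), np.float64(129.45417045565983), np.float64(69.34081049227858)]
[[ 0.64424708 -0.13742334]
 [ 0.59147878 -0.27268603]
 [ 0.45140623 -0.2952665 ]
 [ 0.35964636 -0.18354924]
 [ 0.41023389 -0.04878211]
 [ 0.55266515 -0.02517313]]
rim [array([-0.0011,  0.1532]), array([ 0.0005, -0.1539]), array([ 0.1558, -0.0032]), array([-0.1528, -0.0002])] hub [array([ 0.0008, -0.0015]), array([-0.003 ,  0.0008])]
ledge 0.09491776236355058 end mid [0.12887837 0.2493775 ] 0.2807111866231496 62.6700648041379 sides 64.19356263951374 62.54829278111924
small [-0.02199421  0.07202106] 0.07530457200072713 106.98192400009084
small [-0.01438662  0.07259086] 0.07400275188768163 101.21006189968261
large 0.07320028414200706 14.854458904946805
cup [0.6198878  0.04939266] 0.24043679014799435 60.586849159225814
```

Call:
jog_arm([
  {"jaw": 1,"offset": [4.8,-2.1,0],"angular": [0,0,0]},
  {"jaw": 1,"offset": [4.8,-2.1,0],"angular": [0,0,0]},
  {"jaw": 1,"offset": [4.8,-2.1,0],"angular": [0,0,0]},
  {"jaw": 1,"offset": [4.8,-2.1,0],"angular": [0,0,0]},
  {"jaw": 1,"offset": [4.8,-2.1,0],"angular": [0,0,0]},
])

```text
time: 0.82
eef_pos: [0.4308, -0.4434, 0.2503]
tool_rot: [-3.142, 0.0, 0.37]
wrist_force: [0.7, -0.3, -0.1]
opening: 0.003
gripper_force: 0.0
```

Call:
jog_arm([
  {"jaw": 1,"offset": [4.8,-2.1,0],"angular": [0,0,0]},
  {"jaw": 1,"offset": [4.8,-2.1,0],"angular": [0,0,0]},
  {"jaw": 1,"offset": [4.8,-2.1,0],"angular": [0,0,0]},
  {"jaw": 1,"offset": [4.8,-2.1,0],"angular": [0,0,0]},
  {"jaw": 1,"offset": [4.8,-2.1,0],"angular": [0,0,0]},
])

```text
time: 1.45
eef_pos: [0.6166, -0.2588, 0.2502]
tool_rot: [-3.142, 0.0, 0.37]
wrist_force: [0.8, 0.2, -0.1]
opening: 0.001
gripper_force: 0.0
```

Call:
jog_arm([
  {"jaw": 1,"offset": [0,0,0],"angular": [0,0,0]},
  {"jaw": 1,"offset": [0,0,0],"angular": [0,0,0]},
])

```text
time: 1.7
eef_pos: [0.6153, -0.2604, 0.2499]
tool_rot: [3.142, 0.001, 0.37]
wrist_force: [-0.1, 0.1, -0.3]
opening: 0.006
gripper_force: 0.0
```

Call:
jog_arm([
  {"jaw": 1,"offset": [1.0,0.4,3.0],"angular": [0,0,0]},
  {"jaw": 1,"offset": [0,0,4.5],"angular": [0,0,0]},
  {"jaw": 1,"offset": [0,0,4.5],"angular": [0,0,0]},
  {"jaw": 1,"offset": [0,0,4.0],"angular": [0,0,0]},
  {"jaw": 1,"offset": [0,0,2.3],"angular": [0,0,0]},
])

```text
time: 2.33
eef_pos: [0.6242, -0.2619, 0.0652]
tool_rot: [-3.141, 0.003, 0.367]
wrist_force: [0.2, 0.7, -0.0]
opening: -0.003
gripper_force: 0.0
```

```bash
python3 - <<'E'
from h import *
o=bot.observe();p=o['eef_pos'];print(p,o['wrist_force'])
s=bot.snapshot('top');crop(s,'c1.png')
a=np.array([.502,-.160]);y=o['tool_rot'][2]
tx=np.array([np.cos(y),np.sin(y)]);ty=np.array([np.sin(y),-np.cos(y)])
prev=p[:2]
for th in np.radians([-51.2,-55,-60,-65,-70,-75,-80,-85,-90,-92]):
    k=a+.145*np.array([np.cos(th),np.sin(th)])+.017*tx
    d=k-prev;prev=k;print(round(np.degrees(th)),k.round(4),'cm',(d@tx*100).round(2),(d@ty*100).round(2))
E
```

```text
[ 0.62422454 -0.26187631  0.06518172] [ 0.23500401  0.73452904 -0.01101057]
-51 [ 0.6087 -0.2669] cm -1.63 -0.09
-55 [ 0.601  -0.2727] cm -0.92 0.26
-60 [ 0.5904 -0.2795] cm -1.24 0.25
-65 [ 0.5791 -0.2853] cm -1.26 0.14
-70 [ 0.5675 -0.2902] cm -1.26 0.03
-75 [ 0.5554 -0.294 ] cm -1.26 -0.08
-80 [ 0.543  -0.2967] cm -1.25 -0.19
-85 [ 0.5305 -0.2983] cm -1.23 -0.3
-90 [ 0.5179 -0.2989] cm -1.2 -0.4
-92 [ 0.5128 -0.2988] cm -0.47 -0.19
```

View pics/c1.png

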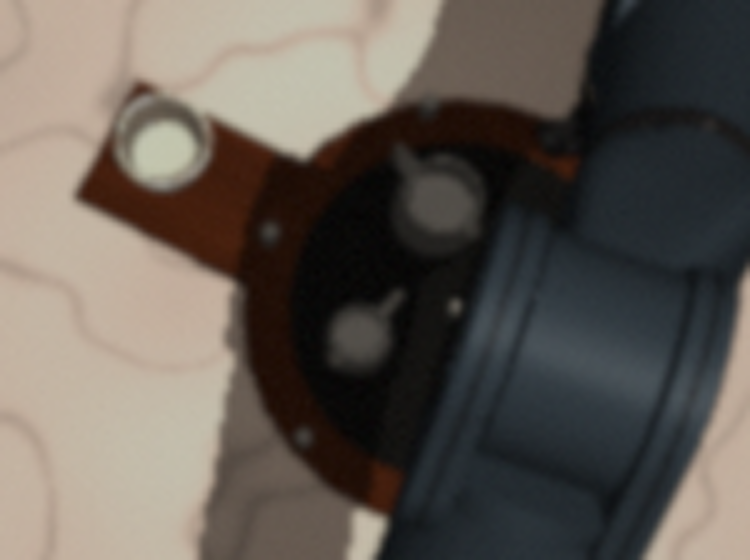

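The small pitcher (361,333) and the left knobs (269,231), (303,436) haven't moved and are in view. The tool is down just behind the right-hand knob, so I'll push gently.

Call:
jog_arm([
  {"jaw": 1,"offset": [-0.6,0,0],"angular": [0,0,0]},
  {"jaw": 1,"offset": [-0.5,0,0],"angular": [0,0,0]},
  {"jaw": 1,"offset": [-0.5,0,0],"angular": [0,0,0]},
  {"jaw": 1,"offset": [-0.5,0.1,0],"angular": [0,0,0]},
  {"jaw": 1,"offset": [-0.5,0.1,0],"angular": [0,0,0]},
])

```text
time: 3.0
eef_pos: [0.603, -0.2718, 0.0678]
tool_rot: [3.141, -0.001, 0.37]
wrist_force: [1.0, -1.4, 0.5]
opening: -0.002
gripper_force: 0.4
```

Call:
jog_arm([
  {"jaw": 1,"offset": [-0.6,0.1,0],"angular": [0,0,0]},
  {"jaw": 1,"offset": [-0.6,0.1,0],"angular": [0,0,0]},
  {"jaw": 1,"offset": [-0.6,0.1,0],"angular": [0,0,0]},
  {"jaw": 1,"offset": [-0.6,0,0],"angular": [0,0,0]},
  {"jaw": 1,"offset": [-0.6,0,0],"angular": [0,0,0]},
])

```text
time: 3.62
eef_pos: [0.5755, -0.2852, 0.0672]
tool_rot: [-3.141, 0.0, 0.37]
wrist_force: [1.4, -0.8, -0.3]
opening: -0.0
gripper_force: 0.4
```

Call:
jog_arm([
  {"jaw": 1,"offset": [-0.6,0,0],"angular": [0,0,0]},
  {"jaw": 1,"offset": [-0.6,0,0],"angular": [0,0,0]},
  {"jaw": 1,"offset": [-0.6,0,0],"angular": [0,0,0]},
  {"jaw": 1,"offset": [-0.6,-0.1,0],"angular": [0,0,0]},
  {"jaw": 1,"offset": [-0.6,-0.1,0],"angular": [0,0,0]},
])

```text
time: 4.25
eef_pos: [0.5469, -0.2942, 0.0673]
tool_rot: [3.142, -0.0, 0.37]
wrist_force: [1.4, -0.5, 0.1]
opening: 0.002
gripper_force: 0.3
```

Call:
jog_arm([
  {"jaw": 1,"offset": [-0.5,-0.1,0],"angular": [0,0,0]},
  {"jaw": 1,"offset": [-0.3,-0.1,0],"angular": [0,0,0]},
  {"jaw": 1,"offset": [0,0,0],"angular": [0,0,0]},
])

```text
time: 4.62
eef_pos: [0.5387, -0.2951, 0.0673]
tool_rot: [-3.141, 0.0, 0.37]
wrist_force: [0.7, -0.1, -0.7]
opening: 0.002
gripper_force: 0.0
```

```bash
python3 - <<'E'
from h import *
o=bot.observe();print(o['eef_pos'],o['wrist_force'])
s=bot.snapshot('top');crop(s,'c2.png')
E
```

```text
[ 0.53871814 -0.29506161  0.0672648 ] [ 0.73391039 -0.13380925 -0.72590445]
```

View pics/c2.png

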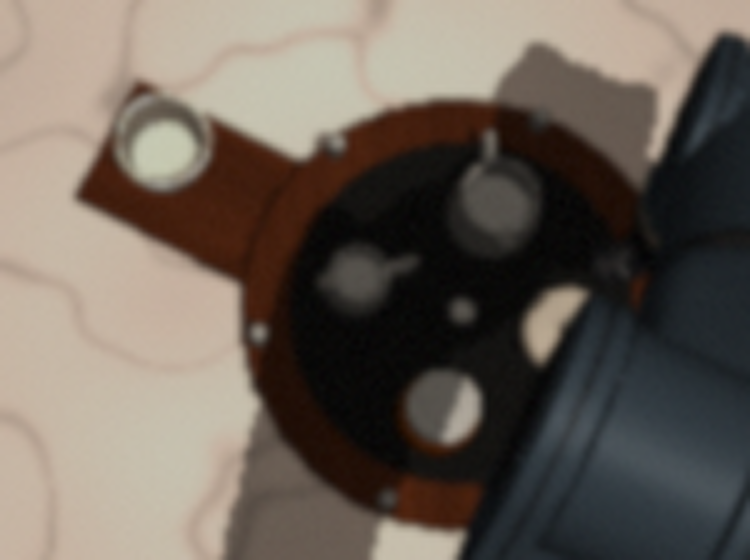

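The disc turned clockwise: knobs are now at (333,144), (258,333), (540,120), (388,497) and the small pitcher's rim is near (359,277).

```bash
python3 - <<'E'
from h import *
s=bot.snapshot('top');a=np.array([.502,-.160])
full=lambda p:(215+(p[0]+.5)/5-.5,135+(p[1]+.5)/5-.5)
ang=lambda v:np.degrees(np.arctan2(v[1],v[0])).round(1)
for p in[(333,144),(258,333),(540,120),(388,497)]:
  v=ray(s,full(p),.07)[:2]-a;print('knob',np.hypot(*v).round(4),ang(v))
# predicted crop pixel of pitcher rim ring and base for several angles
for th in (80,75,70,66,63):
  d=.075*np.array([np.cos(np.radians(th)),np.sin(np.radians(th))])+a
  print(th,[((proj(s,[*d,z])-[215,135]+.5)*5-.5).round(0) for z in(.036,.082)])
for p in[(361,333),(359,277)]:
  v=ray(s,full(p),.082)[:2]-a;print('small',np.hypot(*v).round(4),ang(v))
t=[((proj(s,[*(a+r*np.array([np.cos(.0+np.radians(63)),np.sin(np.radians(63))])),.036])-[215,135]+.5)*5-.5).round() for r in(0,.075,.285)];print(t)
E
```

```text
knob 0.1444 38.8
knob 0.1437 98.3
knob 0.1413 -22.5
knob 0.1435 158.2
80 [array([355., 293.]), array([358., 282.])]
75 [array([357., 284.]), array([360., 273.])]
70 [array([359., 275.]), array([363., 264.])]
66 [array([362., 269.]), array([366., 257.])]
63 [array([365., 264.]), array([368., 252.])]
small 0.0753 107.1
small 0.0751 77.2
[array([460., 312.]), array([365., 264.]), array([101., 130.])]
```

Call:
jog_arm([
  {"jaw": 1,"offset": [-0.5,-0.15,0],"angular": [0,0,0]},
  {"jaw": 1,"offset": [-0.6,-0.2,0],"angular": [0,0,0]},
  {"jaw": 1,"offset": [-0.6,-0.2,0],"angular": [0,0,0]},
  {"jaw": 1,"offset": [-0.6,-0.2,0],"angular": [0,0,0]},
  {"jaw": 1,"offset": [-0.4,-0.15,0],"angular": [0,0,0]},
])

```text
time: 5.35
eef_pos: [0.5101, -0.2965, 0.0673]
tool_rot: [-3.141, 0.0, 0.37]
wrist_force: [0.9, -0.5, 0.5]
opening: 0.003
gripper_force: 0.4
```

Call:
jog_arm([
  {"jaw": 1,"offset": [0,0,0],"angular": [0,0,0]},
  {"jaw": 1,"offset": [0.8,0.3,0],"angular": [0,0,0]},
  {"jaw": 1,"offset": [0,0,-4],"angular": [0,0,0]},
  {"jaw": 1,"offset": [0,5,-5],"angular": [0,0,0]},
  {"jaw": 1,"offset": [0,6,0],"angular": [0,0,0]},
])

```text
time: 5.98
eef_pos: [0.5605, -0.3941, 0.1563]
tool_rot: [3.137, -0.005, 0.373]
wrist_force: [1.6, -0.3, -0.0]
opening: -0.001
gripper_force: 0.0
```

Call:
jog_arm([
  {"jaw": 1,"offset": [0,6,0],"angular": [0,0,0]},
  {"jaw": 1,"offset": [0,6,0],"angular": [0,0,0]},
  {"jaw": 1,"offset": [0,6,0],"angular": [0,0,0]},
  {"jaw": 1,"offset": [0,0,0],"angular": [0,0,0]},
])

```text
time: 6.48
eef_pos: [0.6215, -0.5659, 0.1485]
tool_rot: [3.141, 0.002, 0.366]
wrist_force: [0.0, 0.5, -0.3]
opening: 0.002
gripper_force: 0.0
```

```bash
python3 - <<'E'
from h import *
o=bot.observe();print(o['eef_pos'],o['wrist_force'])
s=bot.snapshot('top');crop(s,'c3.png')
s=bot.snapshot('side');crop(s,'s3.png',200,140,150,100)
E
```

```text
[ 0.62147867 -0.56594666  0.14847165] [ 0.04546506  0.54008986 -0.26695268]
```

View pics/c3.png

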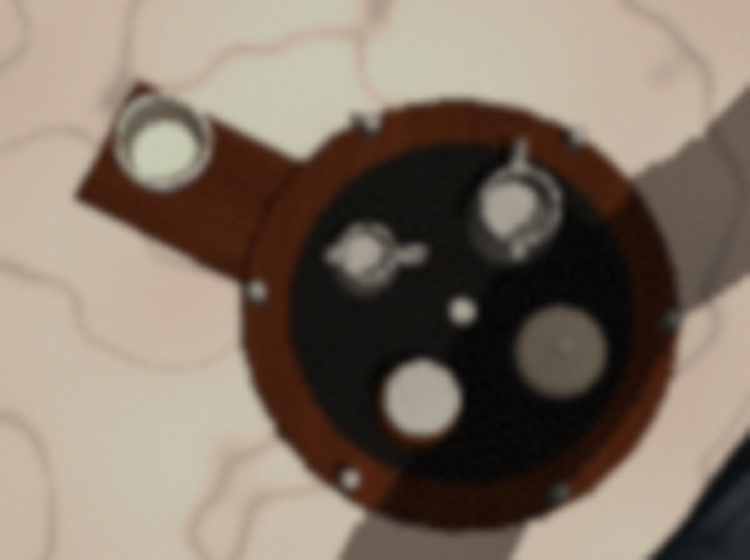

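View pics/s3.png

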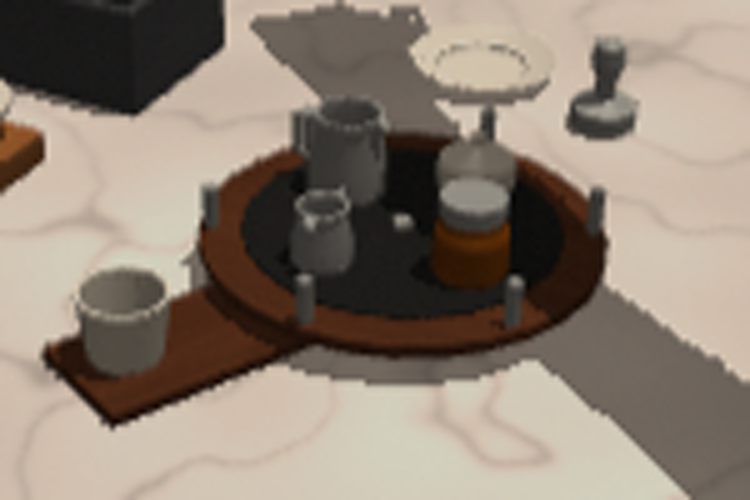

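Top view: the small pitcher's rim is near (367,252), against a predicted (368,252) for 63°. Knobs are at (371,122), (256,291), (350,479), (577,139), (671,319), (561,492). In the side crop (origin 200,140) the rim is near (324,208) and the ledge end corners near (48,353) and (113,420). Everything is upright. I'll cross-check the angle.

```bash
python3 - <<'E'
from h import *
from scipy.optimize import least_squares
t=bot.snapshot('top');d=bot.snapshot('side')
F=lambda p,o:(o[0]+(p[0]+.5)/5-.5,o[1]+(p[1]+.5)/5-.5)
T=lambda p,z:ray(t,F(p,(215,135)),z)[:2]
S=lambda p,z:ray(d,F(p,(200,140)),z)[:2]
ang=lambda v:np.degrees(np.arctan2(v[1],v[0])).round(1)
K=np.array([T(p,.07) for p in[(371,122),(577,139),(671,319),(561,492),(350,479),(256,291)]])
a=K.mean(0);print('axis',a,'knob',[ang(k-a) for k in K])
# dark rubber mat centre as second axis reading
KS=np.array([S(p,.07) for p in[(210,186),(488,110),(597,190),(514,278),(304,277)]])
b=least_squares(lambda q:np.hypot(*(KS-q).T)-.145,a).x;print('side axis',b,[ang(k-b) for k in KS])
for n,f,c,p,q in(('top',T,a,(367,252),[(140,82),(78,196)]),('side',S,b,(324,208),[(48,353),(113,420)])):
    v=f(p,.082)-c;e=(f(q[0],.012)+f(q[1],.012))/2-c
    print(n,'small',np.hypot(*v).round(4),ang(v),'ledge end',np.hypot(*e).round(4),ang(e),np.hypot(*(f(q[0],.012)-f(q[1],.012))).round(3))
# ledge side edges from top: contour line fits
hsv=cv2.cvtColor(t['img'],cv2.COLOR_RGB2HSV);m=cv2.inRange(hsv,(0,120,20),(18,255,160))
for A,B in(((150,86),(290,154)),((90,202),(230,271))):
    A=np.array(A);B=np.array(B);P=[]
    n=np.array([-(B-A)[1],(B-A)[0]])/np.hypot(*(B-A))
    for w in np.linspace(.1,.95,30):
        c=A+w*(B-A);g=[(lambda u:float(cv2.getRectSubPix(t['img'][:,:,1].astype(np.float32),(1,1),(float(u[0]),float(u[1])))[0,0]))(F(c+k*n,(215,135))) for k in range(-14,15)]
        k=np.argmax(abs(np.gradient(g)))-14;P.append(T(c+k*n,.012))
    l=cv2.fitLine(np.array(P,np.float32),cv2.DIST_HUBER,0,.001,.001).ravel();v=l[:2]*np.sign(l[1])
    print('edge',ang(v),'axis dist',((l[2:]-a)[0]*v[1]-(l[2:]-a)[1]*v[0]).round(4))
E
```

```text
axis [ 0.50102339 -0.16000987] knob [np.float64(26.3), np.float64(-34.0), np.float64(-93.5), np.float64(-153.3), np.float64(146.6), np.float64(86.2)]
side axis [ 0.50456812 -0.16093728] [np.float64(27.8), np.float64(-94.0), np.float64(-154.1), np.float64(147.1), np.float64(86.8)]
top small 0.0762 62.6 ledge end 0.281 62.5 0.095
side small 0.0791 68.6 ledge end 0.2865 64.8 0.093
edge 64.0 axis dist 0.0537
edge 62.2 axis dist -0.0509
```

```bash
python3 - <<'E'
from h import *
t=bot.snapshot('top');d=bot.snapshot('side')
C=lambda s,P,o:((proj(s,P)-o+.5)*5-.5)
out=[t['img'][175:200,275:305],d['img'][172:200,252:276]]
k=12
res=[]
for s,(x0,y0,w,h),ax in((t,(272,172,36,30),(.5012,-.1600)),(d,(250,170,30,30),(.5045,-.161))):
    im=cv2.resize(s['img'][y0:y0+h,x0:x0+w,::-1],None,fx=k,fy=k,interpolation=cv2.INTER_CUBIC)
    for th,col in((63.2,(0,255,0)),):
        c=np.array(ax)+.075*np.array([np.cos(np.radians(th)),np.sin(np.radians(th))])
        for z,r in((.036,.023),(.082,.0205)):
            P=[((proj(s,[*(c+r*np.array([np.cos(u),np.sin(u)])),z])-(x0,y0)+.5)*k).astype(int) for u in np.linspace(0,6.28,40)]
            cv2.polylines(im,[np.array(P)],True,col,1)
    res.append(cv2.copyMakeBorder(im,0,360-im.shape[0],0,0,cv2.BORDER_CONSTANT))
cv2.imwrite('pics/z.png',np.hstack(res))
E
```

```text
(no output)
```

View pics/z.png

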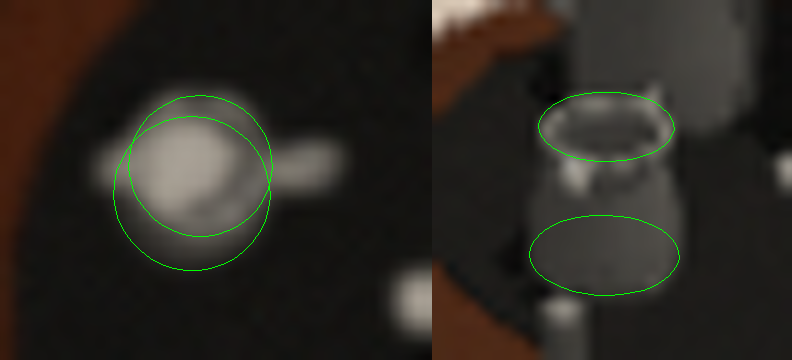

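The drawn outlines of the target pitcher position match the pitcher in both views to within about 1 mm. The robot touches nothing, so I'm handing in.

```bash
python3 -c "
from plant import bot;print(bot.sign_off())"
```

```text
the job is handed in; nothing more can be done
None
```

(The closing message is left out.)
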